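# Slip the spacer onto the specimen stand

### The arm

A 7-joint arm with a two-finger parallel gripper is mounted at the origin on a cart in front of the work surface, level with it; the furniture and walls round the work are solid. World frame = base frame: x ahead of the robot, y to its left, z up, the work surface at z = 0. Lengths are in mm, angles in rad, forces in N, time in s.
With the tool pointing down it reaches from about 400 to 875 mm from the base axis. Payload 4.4 kg.
Tool frame: the origin (TCP) lies midway between the tips of the shut fingers; the grasp point (between the pads) lies 19 mm behind it (ctrl.pinch_z is the distance from the TCP to the grasp point, in mm); z points along the fingers, y is the line along which they close (so a half turn about z gives the same grasp; the last joint's range is limited). The gripper opens to 85 mm and grips with 20 to 120 N. Pads are 22 mm wide; open, the fingers measure 114 mm over their backs; the gripper's body (76 mm by 85 mm) begins 54 mm behind the grasp point. The pads swing forward as they close: fully open they stand 13 mm farther back than shut.
Start: joints at [1.249, 0.628, 0.038, 1.517, -0.027, 0.996, -0.02], TCP at [164.49, -628.857, 231.313] pointing down, gripper open.
Joint ranges: [-3.06, 3.06], [-0.37, 2.12], [-1.25, 1.32], [0.18, 2.47], [-1.1, 4.24], [0.23, 1.98], [-2.94, 2.94]. Speed limits (rad/s): [2.57, 2.57, 3.14, 3.14, 3.14, 3.14, 3.14].

### API

Orientations are given as [roll, pitch, yaw] about the fixed x, y, z axes, in that order (R = Rz(yaw) Ry(pitch) Rx(roll)).
In Python, from cell import read_state, cams, order, ctrl gives the robot as it stands.
- The arm moves only by the tool move_arm, never from a script. Its argument "targets" is text: rows parted by semicolons, each of 7 numbers parted by spaces: the gripper's target within -1 to 1 (fully open at 1, half-way at 0, shut at -1), then the shift along the tool's x, y, z in cm, then the turn, a rotation vector about the tool's x, y, z in degrees. A call has 1 to 5 rows; each row shifts and turns the commanded pose from where the row before left it, along the tool's axes as they then stand; what a row does not reach is not made up. A row lasts 1/12 s, in which the tool goes at most 41.7 mm and 7.16 degrees, less where a joint would pass 70% of its speed; a pose out of reach is approached as far as the arm can. A call with a gripper value outside its range is refused whole. The fingers move at their own pace and stop on an object; the grip force is fixed at half the most. Time passes only in rows, so rows that do not move let the fingers close. It gives the time, the measured TCP pose, the force, the opening and the grip force at its end, in the units of the state.
- read_state(): the state, without advancing time (a new reading comes with each control period).
- cams.get_image(name): name is "scene" or "side" or "wrist"; returns a dict with "color" (400x640x3 uint8, red, green, blue), "fovy" (degrees; the focal length in pixels is half the picture's height over the tangent of half this angle, whatever the lens; pixels are square), "cx", "cy" (the principal point, pixels), "rvec" (rotation vector, rad) and "tvec" (3), from world to camera coordinates, as OpenCV has them. Camera axes: x right, y down, z forward; pixel columns grow to the right and rows downward; lengths in mm; the calibration is good to about 2 mm. A picture is of the moment at which its call begins. There is no depth.
- order.finish_job(): hands the job in; it is judged then, once.
The state is a dict: "clock": time; "qpos": joint angles; "qd": joint speeds; "tau": joint torques, N m; "eef_pos": TCP position; "tool_rot": TCP orientation; "force": force on the tool from outside, world axes, zero at the start; "torque": the same for the moment, N m; "width": finger opening in mm; "gripper_force": force on a finger pad.
Only numpy, scipy, OpenCV 4.12 (cv2) and the standard library are available. Lean on these libraries where they do the work, as an engineer would, in place of code of your own. Each camera call takes 0.05 s, during which the arm holds its last target. There are 200 camera calls.

### The job

The specimen stand needs its spacer before the skull can be mounted on it. Of the two metal spacers on the bench, take the one whose hole is wide enough for the stand's upright post, slide it down over the post until it sits flat on the stand's round foot, and let go. Leave the spacer with the narrow hole where it is.

Things in the scene. Friction and masses are not known exactly. Their poses are not given: they have to be found in the camera images.
- wide_spacer_center (a point): The spacer to be used: a plain aluminium ring (short tube) standing upright on the bench, outside diameter 44 mm, height 40 mm, open right through with a hole of 28 mm diameter (wall 8 mm), about 0.09 kg. The point is its centre, half-way up on its axis, 20 mm above the bench at the start; z is the axis of the hole. Round, so its turn about z is of no account. It may stand left or right of the stand.
- narrow_spacer_center (a point): The other spacer, to be left alone: the same aluminium, outside diameter 44 mm and height 40 mm, but with a hole of only 10 mm diameter, too small for the post. The point is its centre, half-way up on its axis, 20 mm above the bench; z is the axis of the hole.
- post_foot (a point): The specimen stand: a dark steel disc 110 mm in diameter and 14 mm thick, fixed to the bench, with a light aluminium post 16 mm in diameter upright in its middle. The point is on the post's axis at the top face of the disc, 14 mm above the bench, where the spacer's underside is to rest; z points up along the post. The post's top is 66 mm above this point; its last 18 mm taper to 6 mm in diameter.

How it is judged:
By the outcome, as a careful person would: the job done as asked, in the order asked, and still so for the second after the job is handed in, with the robot touching nothing.
It also fails if it takes over 43 s, if anything falls off the work surface, if the arm or the gripper's body presses on something with over 40 N, if the wrist force passes 120 N, or if a joint passes its speed limit or range.

## Working session

There is one attempt and no reset: what is moved stays moved. The work goes in short steps, Python scripts to look and compute and a tool call to move; the robot and the scene stay as the last step left them, time stands still between calls to the robot, and variables do not carry over. Pictures are saved under pics/ and viewed, at most 10 in all, crops included, and the job is handed in when it is done.

Besides the shell and the picture viewer there is one more tool, called as a command line: name --argument value ..., lists and objects as JSON in quotes. move_arm: Moves the arm, as the interface text tells. Its arguments: {"type":"object","properties":{"targets":{"type":"string"}},"required":["targets"]}

```bash
mkdir -p pics; cat > h.py <<'E'
import numpy as np, cv2
from cell import read_state, cams, order, ctrl
def P(n):
    im=cams.get_image(n); c=im["color"]; f=c.shape[0]/2/np.tan(np.radians(im["fovy"])/2)
    K=np.array([[f,0,im["cx"]],[0,f,im["cy"]],[0,0,1]]); R=cv2.Rodrigues(np.array(im["rvec"],float))[0]
    return c[:,:,::-1].copy(),K,R,np.array(im["tvec"],float).ravel()
def ray(K,R,t,u,v,z):
    o=-R.T@t; d=R.T@np.linalg.solve(K,[u,v,1]); return (o+d*(z-o[2])/d[2]).round(1)
def proj(K,R,t,p):
    q=K@(R@np.array(p,float)+t); return q[:2]/q[2]
E
python3 - <<'E'
from h import *
import pickle
d={}
for n in("scene","side"):
    d[n]=P(n); cv2.imwrite(f"pics/{n}1.png",d[n][0]); print(n,(-d[n][2].T@d[n][3]).round())
pickle.dump(d,open("d.pkl","wb"))
s=read_state();print(s["clock"],s["eef_pos"],s["tool_rot"],s["width"],ctrl.pinch_z)
E
```

```text
scene [-63. 707. 525.]
side [159. 864. 608.]
0.1 [ 164.31734187 -628.31190651  230.49707005] [-3.13990335e+00  3.97959303e-05  2.55784633e-01] 85.51174425288055 18.700000000000003
```

View pics/scene1.png

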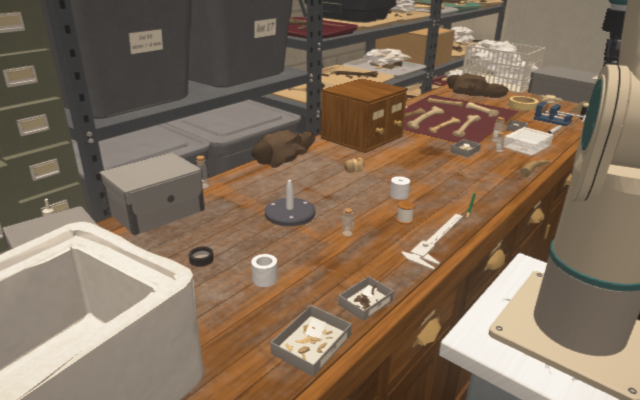

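View pics/side1.png

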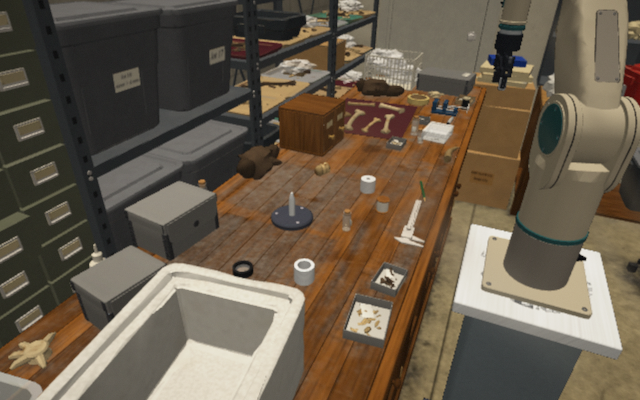

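The wide spacer is the near one, with its top rim at about (264,263) in scene and (304,265) in side. The narrow one is at (400,183) in scene. The post tip is at (290,180) in scene and (292,193) in side. I'll enlarge these.

```bash
python3 - <<'E'
import pickle
from h import *
d=pickle.load(open("d.pkl","rb"))
def crop(n,x,y,w=100,h=75): return cv2.resize(d[n][0][y:y+h,x:x+w],None,fx=4,fy=4,interpolation=cv2.INTER_CUBIC)
a=np.vstack([np.hstack([crop("scene",230,230),crop("side",260,230)]),np.hstack([crop("scene",250,165),crop("side",250,165)])])
cv2.imwrite("pics/c1.png",a)
E
```

```text
(no output)
```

View pics/c1.png

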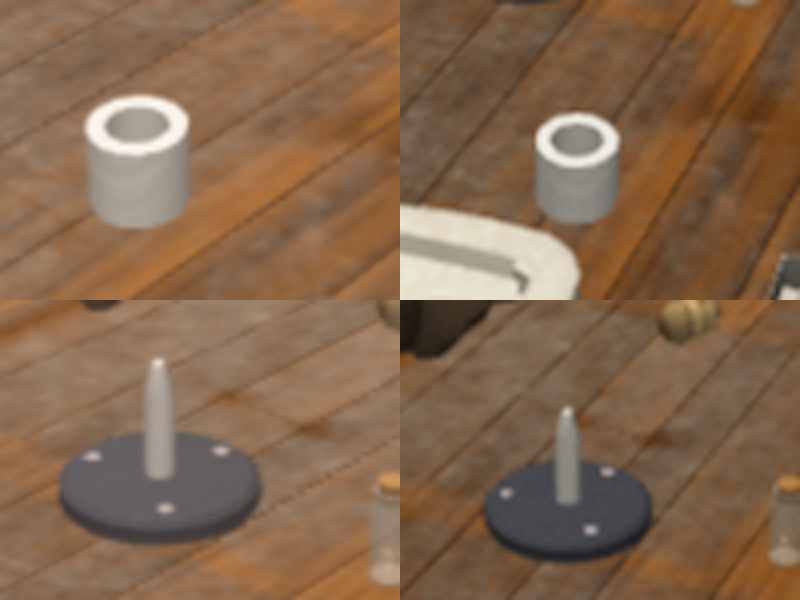

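```bash
python3 - <<'E'
import pickle
from h import *
d=pickle.load(open("d.pkl","rb"))
for nm,z,a,b in(("wide",40,(264.2,261.2),(304.3,265)),("tip",79.5,(289.4,180.2),(291.7,192)),("base",14,(289.8,210.8),(291.9,215)),("narrow",40,(400.5,182),(368,179.5))):
    print(nm,ray(*d["scene"][1:],*a,z),ray(*d["side"][1:],*b,z))
E
```

```text
wide [451.6 226.2  40. ] [452.2 229.1  40. ]
tip [582.3  22.8  79.5] [582.7  23.9  79.5]
base [572.6  32.9  14. ] [580.6  28.7  14. ]
narrow [ 444.8 -200.8   40. ] [ 448.2 -198.6   40. ]
```

```bash
cat >> h.py <<'E'
def rel(x,y,z,yaw=None):
    s=read_state(); R=cv2.Rodrigues(np.zeros(3))[0]
    from scipy.spatial.transform import Rotation as Ro
    R=Ro.from_euler("xyz",s["tool_rot"]).as_matrix()
    print("pos",np.round(s["eef_pos"],1),"rot",np.round(s["tool_rot"],3),"toolshift cm",(R.T@(np.array([x,y,z])-s["eef_pos"])/10).round(2),"q",np.round(s["qpos"],2))
E
python3 - <<'E'
import pickle
from h import *
d=pickle.load(open("d.pkl","rb"))
print("tub",ray(*d["scene"][1:],203,350,0),ray(*d["scene"][1:],193,270,150),ray(*d["side"][1:],300,285,150),ray(*d["side"][1:],185,266,150))
print("tray",ray(*d["scene"][1:],365,280,20))
rel(452,-250,230); rel(452,227,200)
E
```

```text
tub [400.3 400.9   0. ] [388.8 409.  150. ] [380.6 400.1 150. ] [575.  437.3 150. ]
tray [306.3 133.2  20. ]
pos [ 164.3 -628.3  230.5] rot [-3.14   0.     0.256] toolshift cm [ 37.4  -29.32   0.1 ] q [ 1.25  0.63  0.04  1.52 -0.03  1.   -0.02]
pos [ 164.3 -628.3  230.5] rot [-3.14   0.     0.256] toolshift cm [ 49.47 -75.46   3.18] q [ 1.25  0.63  0.04  1.52 -0.03  1.   -0.02]
```

move_arm --targets "1 2.9 -2.2 0 0 0 0;1 2.9 -2.2 0 0 0 0;1 2.9 -2.2 0 0 0 0;1 2.9 -2.2 0 0 0 0;1 2.9 -2.2 0 0 0 0"

```text
clock: 0.52
eef_pos: [277.6, -484.0, 230.9]
tool_rot: [-3.141, 0.0, 0.255]
force: [0.6, -0.0, -0.1]
width: 85.4
gripper_force: 0.0
```

move_arm --targets "1 2.9 -2.2 0 0 0 0;1 2.9 -2.2 0 0 0 0;1 2.9 -2.2 0 0 0 0;1 2.9 -2.2 0 0 0 0;1 2.9 -2.2 0 0 0 0"

```text
clock: 0.93
eef_pos: [390.0, -341.0, 231.2]
tool_rot: [-3.141, 0.0, 0.256]
force: [1.2, 0.1, 0.2]
width: 85.4
gripper_force: 0.0
```

move_arm --targets "1 2.9 -2.2 0 0 0 0;1 2.9 -2.2 0 0 0 0;1 2.9 -2.2 0 0 0 0;1 1 -3 0 0 0 0;1 1 -3 0 0 0 0"

```text
clock: 1.35
eef_pos: [462.0, -191.7, 230.9]
tool_rot: [-3.141, -0.0, 0.257]
force: [-0.0, 1.0, -0.5]
width: 85.0
gripper_force: 0.0
```

```bash
python3 -c "
from h import *
rel(452,227,180)"
```

```text
pos [ 462.  -191.7  230.9] rot [-3.141 -0.     0.257] toolshift cm [  9.68 -40.75   5.1 ] q [ 0.33  0.42  0.01  1.93 -0.    0.8  -0.97]
```

move_arm --targets "1 0.64 -2.7 0 0 0 0;1 0.64 -2.7 0 0 0 0;1 0.64 -2.7 0 0 0 0;1 0.64 -2.7 0 0 0 0;1 0.64 -2.7 0 0 0 0"

```text
clock: 1.77
eef_pos: [457.4, -53.6, 231.2]
tool_rot: [-3.141, 0.0, 0.256]
force: [0.1, -0.6, -0.2]
width: 85.3
gripper_force: 0.0
```

move_arm --targets "1 0.64 -2.7 0.3 0 0 0;1 0.64 -2.7 0.3 0 0 0;1 0.64 -2.7 0.3 0 0 0;1 0.64 -2.7 0.3 0 0 0;1 0.64 -2.7 0.3 0 0 0"

```text
clock: 2.18
eef_pos: [454.2, 85.0, 216.1]
tool_rot: [3.142, 0.0, 0.256]
force: [0.7, 0.6, -0.3]
width: 85.5
gripper_force: 0.0
```

move_arm --targets "1 0.64 -2.7 0.7 0 0 0;1 0.64 -2.7 0.7 0 0 0;1 0.64 -2.7 0.7 0 0 0;1 0.64 -1.2 0.7 0 0 0;1 0 0 0.5 0 0 0"

```text
clock: 2.6
eef_pos: [456.0, 183.8, 182.6]
tool_rot: [-3.14, -0.001, 0.261]
force: [1.1, 0.5, 0.8]
width: 85.4
gripper_force: 0.0
```

```bash
python3 -c "
from h import *
rel(452,227.5,100)
c,K,R,t=P('wrist'); print(proj(K,R,t,[452,227.5,40])); cv2.imwrite('pics/w1.png',c)"
```

```text
pos [456.  183.8 182.6] rot [-3.14e+00 -1.00e-03  2.61e-01] toolshift cm [ 0.73 -4.31  8.26] q [-0.41  0.47 -0.04  2.    0.03  0.66 -1.78]
[274.80741438 174.62388297]
```

View pics/w1.png

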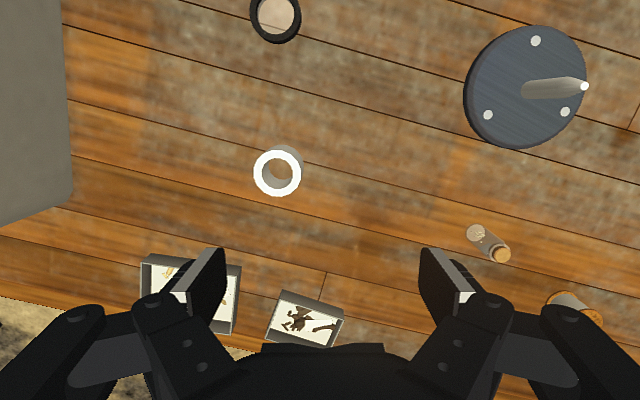

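The wide spacer's rim is centred at about (277.5,173), with its open hole clearly visible, and the post tip is at (585,87). I'll refine both positions from this view.

```bash
python3 -c "
from h import *
c,K,R,t=P('wrist'); w=ray(K,R,t,277.5,172.8,40); print(w,ray(K,R,t,585,87,79.5))
rel(w[0],w[1],60)"
```

```text
[453.6 222.1  40. ] [580.5  19.8  79.5]
pos [455.3 179.1 182.2] rot [3.14e+00 3.00e-03 2.56e-01] toolshift cm [ 0.96 -4.22 12.22] q [-0.4   0.47 -0.04  2.01  0.03  0.66 -1.78]
```

move_arm --targets "1 0.25 -1.2 1.2 0 0 0;1 0.25 -1.2 1.2 0 0 0;1 0.25 -1.2 1.2 0 0 0;1 0.24 -1.09 1.2 0 0 0;1 0 0 1 0 0 0"

```text
clock: 3.12
eef_pos: [453.2, 230.8, 124.0]
tool_rot: [-3.14, -0.0, 0.259]
force: [-0.1, 0.4, 0.2]
width: 85.5
gripper_force: 0.0
```

move_arm --targets "1 0 0 1 0 0 0;1 0 0 1 0 0 0;1 0 0 0.5 0 0 0;1 0 0 0 0 0 0;1 0 0 0 0 0 0"

```text
clock: 3.53
eef_pos: [453.7, 227.4, 100.1]
tool_rot: [3.141, 0.0, 0.255]
force: [0.0, -0.5, 0.2]
width: 85.5
gripper_force: 0.0
```

```bash
python3 -c "
from h import *
rel(453,227,5)
c,K,R,t=P('wrist'); print(proj(K,R,t,[453,227,40]),proj(K,R,t,[582,24,79.5])); cv2.imwrite('pics/w2.png',c)"
```

```text
pos [453.7 227.4 100.1] rot [3.141 0.    0.255] toolshift cm [-0.07  0.02  9.51] q [-0.5   0.63 -0.03  2.03  0.04  0.49 -1.87]
[323.30609856 212.8933758 ] [800.92725836  94.30691787]
```

View pics/w2.png

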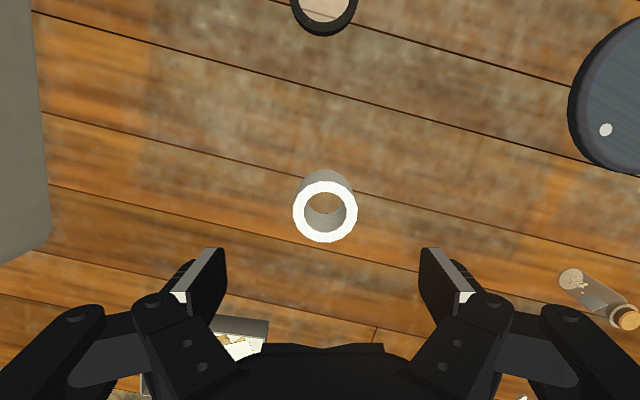

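The rim is centred at (325,211), within about 1 mm of the prediction of (323,213). I'll descend and grip.

move_arm --targets "1 0 0 2 0 0 0;1 0 0.1 2 0 0 0;1 0 0 2 0 0 0;1 0 0 1.5 0 0 0;1 0 0 1 0 0 0"

```text
clock: 4.0
eef_pos: [453.9, 226.9, 14.6]
tool_rot: [3.141, 0.0, 0.255]
force: [-0.2, -0.5, 0.1]
width: 85.2
gripper_force: 0.0
```

move_arm --targets "1 0 0 0.7 0 0 0;1 0 0 0.2 0 0 0;1 0 0 0 0 0 0;-1 0 0 0 0 0 0;-1 0 0 0 0 0 0"

```text
clock: 4.42
eef_pos: [454.5, 227.4, 7.1]
tool_rot: [-3.141, -0.002, 0.256]
force: [-0.5, 0.1, -0.1]
width: 63.6
gripper_force: 0.0
```

move_arm --targets "-1 0 0 0 0 0 0;-1 0 0 0 0 0 0;-1 0 0 0 0 0 0;-1 0 0 0 0 0 0;-1 0 0 0 0 0 0"

```text
clock: 4.83
eef_pos: [454.3, 227.3, 7.3]
tool_rot: [-3.141, -0.001, 0.256]
force: [-0.3, 0.5, 6.6]
width: 42.2
gripper_force: 60.4
```

move_arm --targets "-1 0 0 -0.5 0 0 0;-1 0 0 -1.5 0 0 0;-1 0 0 -3 0 0 0;-1 0 0 -3 0 0 0;-1 0 0 -2 0 0 0"

```text
clock: 5.25
eef_pos: [454.4, 227.4, 108.8]
tool_rot: [-3.141, -0.002, 0.256]
force: [0.1, 0.9, -1.5]
width: 42.7
gripper_force: 61.0
```

move_arm --targets "-1 0 0 -0.7 0 0 0;-1 0 0 0 0 0 0;-1 0 0 0 0 0 0;-1 0 0 0 0 0 0;-1 0 0 0 0 0 0"

```text
clock: 5.67
eef_pos: [452.9, 226.6, 112.0]
tool_rot: [3.141, 0.003, 0.256]
force: [-0.5, 0.3, 0.3]
width: 42.8
gripper_force: 61.0
```

```bash
python3 -c "
from h import *
rel(582,24,114)
L=[]
for n,(x,y) in dict(scene=(190,130),side=(220,150)).items():
    c,K,R,t=P(n); L.append(cv2.resize(c[y:y+150,x:x+130],None,fx=3,fy=3,interpolation=cv2.INTER_CUBIC))
cv2.imwrite('pics/g1.png',np.hstack(L))"
```

```text
pos [452.9 226.6 112. ] rot [3.141e+00 3.000e-03 2.560e-01] toolshift cm [ 7.36 22.87 -0.2 ] q [-0.5   0.61 -0.03  2.02  0.04  0.52 -1.87]
```

View pics/g1.png

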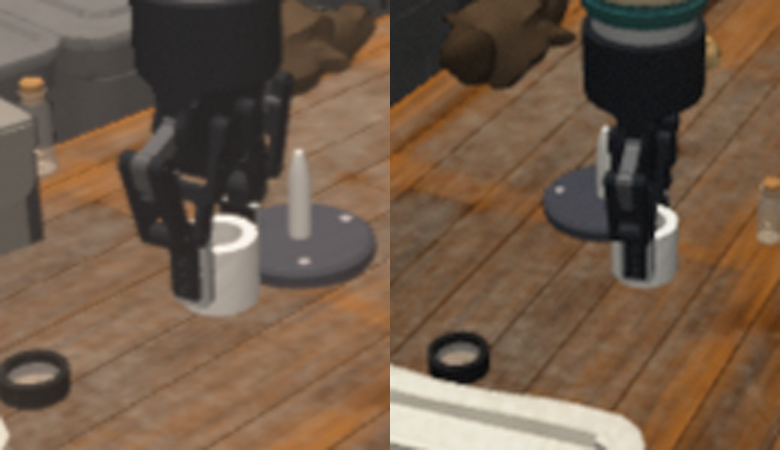

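The ring is held upright and centred between the pads. Its rim centre is at about scene pixel (263.5,208). I'll check its offset from the TCP, then carry it over the post.

```bash
python3 -c "
from h import *
import pickle
d=pickle.load(open('d.pkl','rb'));S=d['scene'][1:]
print(ray(*S,263.3,208,144.8),proj(*S,[453.5,227,144.8]))
rel(582,24,114)"
```

```text
[447.8 227.1 144.8] [260.84167929 206.83991744]
pos [453.2 226.7 112.2] rot [3.141e+00 2.000e-03 2.560e-01] toolshift cm [ 7.33 22.87 -0.18] q [-0.5   0.61 -0.03  2.02  0.04  0.52 -1.87]
```

move_arm --targets "-1 0.7 2.2 0 0 0 0;-1 0.8 2.5 0 0 0 0;-1 0.8 2.5 0 0 0 0;-1 0.8 2.5 0 0 0 0;-1 0.8 2.5 0 0 0 0"

```text
clock: 6.18
eef_pos: [522.6, 117.8, 112.5]
tool_rot: [3.142, 0.001, 0.256]
force: [0.1, -0.1, -0.3]
width: 42.5
gripper_force: 61.0
```

move_arm --targets "-1 0.8 2.5 0 0 0 0;-1 0.8 2.5 0 0 0 0;-1 0.8 2.5 0 0 0 0;-1 0.6 2 0 0 0 0;-1 0.4 1.2 0 0 0 0"

```text
clock: 6.6
eef_pos: [583.2, 20.7, 112.5]
tool_rot: [3.14, 0.001, 0.252]
force: [1.3, 0.4, -1.0]
width: 42.7
gripper_force: 61.0
```

move_arm --targets "-1 0 0 0 0 0 0;-1 0 0 0 0 0 0;-1 0 0 0 0 0 0;-1 0 0 0 0 0 0;-1 0 0 0 0 0 0"

```text
clock: 7.02
eef_pos: [581.8, 25.8, 113.3]
tool_rot: [-3.141, 0.0, 0.258]
force: [-0.7, -0.2, -0.7]
width: 42.6
gripper_force: 61.0
```

```bash
python3 -c "
from h import *
rel(582,24,100)
L=[]
for n,(x,y) in dict(scene=(225,100),side=(225,110)).items():
    c,K,R,t=P(n); L.append(cv2.resize(c[y:y+145,x:x+130],None,fx=3,fy=4,interpolation=cv2.INTER_CUBIC)); print(proj(K,R,t,[582,24,79.5]))
cv2.imwrite('pics/g2.png',np.hstack(L))"
```

```text
pos [581.8  25.8 113.3] rot [-3.141  0.     0.258] toolshift cm [-0.02  0.18  1.33] q [-0.04  0.68 -0.08  1.81  0.09  0.65 -1.48]
[289.13054859 180.41669752]
[291.9178705 192.0793476]
```

View pics/g2.png

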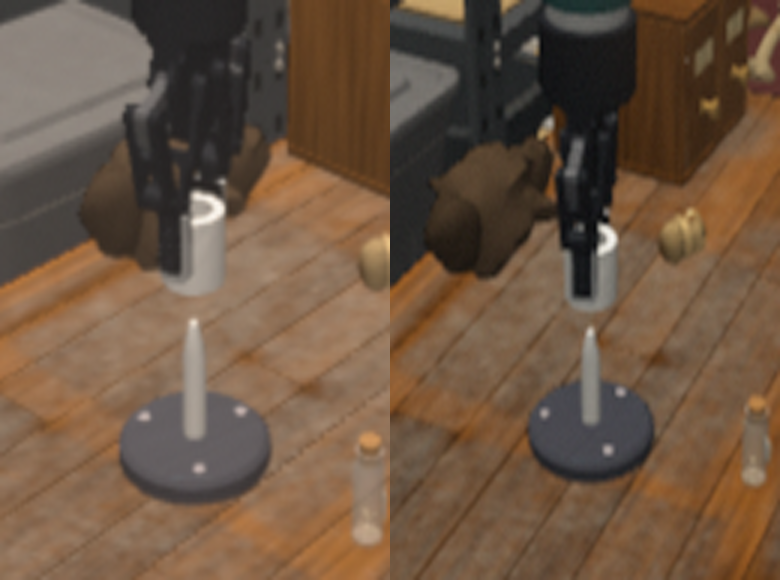

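```bash
python3 -c "
from h import *
import pickle
d=pickle.load(open('d.pkl','rb'));a=np.linspace(0,6.283,200)
for n in('scene','side'):
  for cx,cy in((582,24),(582,26),(576,26)):
    q=[np.array([proj(*d[n][1:],[cx+22*np.cos(i),cy+22*np.sin(i),z]) for i in a]) for z in(106,146)]
    print(n,cx,cy,'bot x',q[0][:,0].min().round(1),q[0][:,0].max().round(1),'ymax',q[0][:,1].max().round(1),'top x',q[1][:,0].min().round(1),q[1][:,0].max().round(1),'ymin',q[1][:,1].min().round(1))
rel(582,24,100)"
```

```text
scene 582 24 bot x 278.3 299.6 ymax 173.3 top x 277.9 299.6 ymin 146.8
scene 582 26 bot x 277.7 299.0 ymax 173.6 top x 277.2 299.0 ymin 147.1
scene 576 26 bot x 279.7 301.2 ymax 174.4 top x 279.4 301.2 ymin 147.8
side 582 24 bot x 282.9 300.6 ymax 187.1 top x 282.6 300.6 ymin 164.5
side 582 26 bot x 282.6 300.3 ymax 187.4 top x 282.2 300.2 ymin 164.8
side 576 26 bot x 284.7 302.4 ymax 187.9 top x 284.4 302.5 ymin 165.2
pos [582.1  25.2 113.4] rot [-3.141  0.     0.257] toolshift cm [-0.03  0.11  1.34] q [-0.04  0.68 -0.08  1.81  0.09  0.65 -1.48]
```

The post tip matches the predicted pixel exactly. The ring's edges put its axis within about 2 mm of the post, against 6 mm of clearance. I'll nudge it and lower in stages.

move_arm --targets "-1 0.1 0.1 1 0 0 0;-1 0 0 1 0 0 0;-1 0 0 1 0 0 0;-1 0 0 0.7 0 0 0;-1 0 0 0.5 0 0 0"

```text
clock: 7.53
eef_pos: [582.7, 23.2, 69.5]
tool_rot: [-3.141, 0.002, 0.256]
force: [-0.3, -1.1, -0.6]
width: 42.8
gripper_force: 61.0
```

move_arm --targets "-1 0 0 0.5 0 0 0;-1 0 0 0.7 0 0 0;-1 0 0 0.8 0 0 0;-1 0 0 0.8 0 0 0;-1 0 0 0.5 0 0 0"

```text
clock: 7.95
eef_pos: [583.2, 23.3, 37.2]
tool_rot: [-3.141, 0.001, 0.256]
force: [-0.0, 0.5, 0.2]
width: 42.3
gripper_force: 61.0
```

No side force, so the post is in the hole. I'll lower it gently to contact.

move_arm --targets "-1 0 0 0.5 0 0 0;-1 0 0 0.4 0 0 0;-1 0 0 0.3 0 0 0;-1 0 0 0.1 0 0 0;-1 0 0 0 0 0 0"

```text
clock: 8.37
eef_pos: [583.6, 23.3, 25.2]
tool_rot: [-3.142, 0.0, 0.256]
force: [-0.1, -0.5, -1.7]
width: 42.2
gripper_force: 61.0
```

move_arm --targets "-1 0 0 0.1 0 0 0;-1 0 0 0.1 0 0 0;-1 0 0 0 0 0 0"

```text
clock: 8.62
eef_pos: [583.7, 23.3, 23.4]
tool_rot: [3.142, -0.0, 0.256]
force: [0.1, 0.5, -0.4]
width: 42.6
gripper_force: 61.0
```

move_arm --targets "-1 0 0 0.1 0 0 0;-1 0 0 0.1 0 0 0;-1 0 0 0 0 0 0"

```text
clock: 8.87
eef_pos: [583.8, 23.3, 21.4]
tool_rot: [3.142, -0.0, 0.256]
force: [0.4, -0.1, 0.1]
width: 42.5
gripper_force: 61.2
```

move_arm --targets "-1 0 0 0.1 0 0 0;-1 0 0 0 0 0 0;-1 0 0 0 0 0 0"

```text
clock: 9.12
eef_pos: [583.8, 23.3, 21.4]
tool_rot: [3.141, -0.001, 0.256]
force: [-1.7, -0.5, 8.1]
width: 43.2
gripper_force: 61.9
```

It touched down with 8 N. Releasing and backing off.

move_arm --targets "1 0 0 0 0 0 0;1 0 0 0 0 0 0;1 0 0 0 0 0 0;1 0 0 0 0 0 0;1 0 0 0 0 0 0"

```text
clock: 9.53
eef_pos: [583.6, 23.3, 20.1]
tool_rot: [-3.142, 0.0, 0.256]
force: [0.1, 0.1, 0.3]
width: 85.3
gripper_force: 0.0
```

move_arm --targets "1 0 0 0 0 0 0;1 0 0 -0.5 0 0 0;1 0 0 -1.5 0 0 0;1 0 0 -3 0 0 0;1 0 0 -4 0 0 0"

```text
clock: 9.95
eef_pos: [581.3, 23.2, 109.1]
tool_rot: [-3.14, 0.006, 0.256]
force: [0.8, 0.2, -1.3]
width: 85.3
gripper_force: 0.0
```

move_arm --targets "1 0 0 -4 0 0 0;1 0 0 -2 0 0 0;1 0 0 -1 0 0 0;1 0 0 0 0 0 0;1 0 0 0 0 0 0"

```text
clock: 10.37
eef_pos: [583.0, 23.2, 179.8]
tool_rot: [-3.141, 0.001, 0.256]
force: [-0.4, 0.2, -1.2]
width: 85.7
gripper_force: 0.0
```

```bash
python3 -c "
from h import *
L=[]
for n,(x,y) in dict(scene=(235,140),side=(235,140)).items():
    c,K,R,t=P(n); L.append(cv2.resize(c[y:y+100,x:x+100],None,fx=4,fy=4,interpolation=cv2.INTER_CUBIC)); print(proj(K,R,t,[582,24,54]))
cv2.imwrite('pics/g3.png',np.hstack(L))"
```

```text
[289.25686618 191.30626186]
[292.04214204 200.77326353]
```

View pics/g3.png

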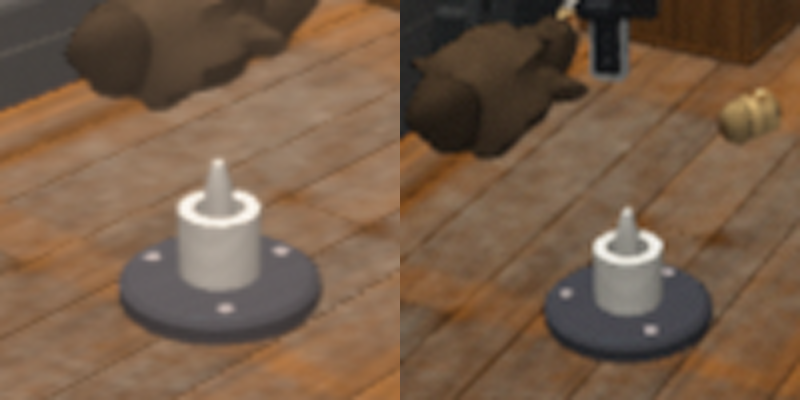

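The picture shows the ring flat on the foot with the post through it. Its rim centre is at crop (219,209), which is scene (289.7,192), as predicted for seated. The gripper is clear.

```bash
python3 -c "
from cell import order; print(order.finish_job())"
```

```text
the job is handed in; nothing more can be done
None
```

The wide-hole spacer is seated flat on the stand's foot with the post through it, the gripper is open and clear, the narrow spacer was left alone, and the job was handed in at about 10.5 s.

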